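# Open the child-safe floor-cleaner bottle

### The job

The floor washer's tank is about to be dosed: open the white bottle of floor-cleaner concentrate. Press its red safety cap down, twist it anticlockwise until it comes free, lift it off and finish while still gripping the cap, held still and level straight above the open neck with a few centimetres of clear air between them. The bottle stays standing on the worktop where it is, and the tank, its plug, the soap bottle and the mug are left alone.

Things in the scene. Friction and masses are not known exactly. Their poses are not given: they have to be found in the camera images.
- cleaner: Loose full bottle, about 1 kg, held only by weight and friction. White body 112 (own x) by 78 (own y) by 128 mm high, teal labels; conical shoulder (radius 37 mm at 126 mm height, 21 mm at 148 mm); neck 35 mm diameter, open rim at 186 mm. Origin: centre of its underside; z up along the neck axis. It rises with the cap if the cap is pulled while locked.
- mouth (a point): Centre of the bottle's open rim, on the neck axis, 186 mm above the bottle's underside. Outside the neck just below the rim are three hooked bayonet lugs (46 mm over all) that the cap locks under; below the locked cap's edge 18 mm of bare neck is free for fingertips.
- cap: Loose red round ribbed push-and-turn cap, 56 mm diameter, 30 mm high, 40 g, closed over the neck. Origin: centre of its lower (skirt) edge, 166 mm above the worktop when locked; z up; cap x along bottle x within 0.05 rad when locked. Grip the skirt from above, any yaw; a grip of 30 N or more carries the push by friction. Once free it lifts straight off.
- cap_top (a point): Centre of the cap's flat top, 30 mm above its lower edge. To open: push the cap down over 3.5 mm (aim for 5; it bottoms at 6), and while it is down turn it anticlockwise seen from above by about 60 degrees (free from 45 to 80 degrees, then a stop), then lift. Clockwise is blocked. Let up early, it is caught under the lugs again.
- seal (a joint): Sprung seal disc inside the cap that pushes the locked cap up against the neck's lugs; value in m, about 0 when locked, growing as the cap is pushed down onto the rim (0.005 = cap 5 mm down), -0.0015 when the cap is off. Resists with about 8 N at 0 and 1.5 N more per mm: 14 N at 4.5 mm, 17 N at 6 mm.
- tank: Loose bystander: the floor washer's smoke-grey clear water tank, 105 by 85 mm and 260 mm tall with light grey top and a greenish filler pocket jutting 47 mm beyond its own -x side. Origin: centre of the underside of the main part.
- plug: Loose bystander: the tank's small white plug with a yellow ring, 42 mm diameter, 26 mm high, with a flat tab 55 mm out along its own x. Origin: centre of its underside.
- soap: Loose bystander: green round washing-up soap bottle with a white pump, 68 mm diameter, 170 mm tall. Origin: centre of its underside.
- mug: Loose bystander: blue mug, 80 mm diameter, 92 mm high, handle at its own +y. Origin: centre of its underside.
There are look-alikes about, which are no part of the job. What is meant by the cap is not turquoise, and is the smaller of those in its own colour.

How it is judged:
By the outcome, as a careful person would: the job done as asked, in the order asked, and still so for the second after the job is handed in, while the arm keeps its last pose, push and grip.
It also fails if it takes over 35 s, if anything falls off the work surface, if the arm or the gripper's body presses on something with over 40 N, if the wrist force passes 120 N, or if a joint passes its speed limit or range.

### The arm

A 6-joint arm with a two-finger parallel gripper is mounted at the origin on the work surface. World frame = base frame: x ahead of the robot, y to its left, z up, the work surface at z = 0. Lengths are in mm, angles in rad, forces in N, time in s.
With the tool pointing down it reaches from about 350 to 775 mm from the base axis. Payload 7.3 kg.
Tool frame: the origin (TCP) lies at the very end of the fingers, on their centre line; the grasp point (between the pads) lies 19 mm behind it; x points along the fingers, y is the direction in which the jaws open and shut, and the axes are right-handed (so a half turn about x gives the same grasp; the last joint's range is limited). The gripper opens to 92 mm and grips with 3 to 60 N. Pads are 19 mm wide; open, the fingers measure 130 mm over their backs; the gripper's body (75 mm by 190 mm) begins 47 mm behind the grasp point.
Start: joints at [1.154, 0.342, 1.524, -0, 1.275, -0.146], TCP at [140.423, 505.892, 226.741] pointing down, gripper open.
Joint ranges: [-2.53, 2.53], [-0.77, 2.02], [0.04, 2.7], [-1, 4.14], [0.28, 2.66], [-3.11, 3.11]. Speed limits (rad/s): [2.57, 2.57, 3.14, 3.14, 3.14, 3.14].

### API

Orientations are given as [roll, pitch, yaw] about the fixed x, y, z axes, in that order (R = Rz(yaw) Ry(pitch) Rx(roll)).
In Python, from plant import bot gives the robot as it stands.
- The arm moves only by the tool step_arm, never from a script. Its argument "targets" is a list that holds one entry, the list of rows, each a list of 4 numbers: the shift along the tool's x, y, z in m, then the turn about the tool's x in degrees. A call has exactly 5 rows; each row is the pose to reach, as a shift and turn from the pose measured when the call began, along the tool's axes at that moment; what a row does not reach only later rows make up. A row lasts 1/12 s, in which the tool goes at most 41.7 mm and 7.16 degrees, less where a joint would pass 70% of its speed; a pose out of reach is approached as far as the arm can. A call with a gripper value outside its range is refused whole. "jaw" is the closure, from 0 (fully open) to 1 (shut), set as the call begins (left out, the last holds). The fingers move at their own pace and stop on an object; the grip force is fixed at half the most. Time passes only in rows, so rows that repeat a pose let the fingers close, or fill a call up. It gives the time, the measured TCP pose, the force and the opening at its end, in the units of the state.
- bot.get_obs(): the state, without advancing time (a new reading comes with each control period).
- bot.capture(name): name is "side" or "top" or "wrist"; returns a dict with "color" (420x560x3 uint8, red, green, blue), "depth" (420x560 float32, mm along the optical axis (not along the pixel's ray), 0 where there is no reading), "fov_y" (degrees; the focal length in pixels is half the picture's height over the tangent of half this angle, whatever the lens; pixels are square), "cx", "cy" (the principal point, pixels), "dist_coeffs" ([k1, k2, p1, p2, k3] as OpenCV has them; the pictures are not rectified), "rvec" (rotation vector, rad) and "tvec" (3), from world to camera coordinates, as OpenCV has them. Camera axes: x right, y down, z forward; pixel columns grow to the right and rows downward; lengths in mm; the calibration is good to about 2 mm. A picture is of the moment at which its call begins.
- bot.close_job(): hands the job in, once; it reports no verdict.
The state is a dict: "time": time; "joint_positions": joint angles; "dq": joint speeds; "tau": joint torques, N m; "tool_pos": TCP position; "tcp_rot": TCP orientation; "contact_force": force on the tool from outside, world axes, zero at the start; "moment": the same for the moment, N m; "grip_width": finger opening in mm.
Only numpy, scipy, OpenCV 4.12 (cv2) and the standard library are available. Lean on these libraries where they do the work, as an engineer would, in place of code of your own. Each camera call takes 0.05 s, during which the arm holds its last target. There are 200 camera calls.

## Working session

There is one attempt and no reset: what is moved stays moved. The work goes in short steps, Python scripts to look and compute and a tool call to move; the robot and the scene stay as the last step left them, time stands still between calls to the robot, and variables do not carry over. Pictures are saved under pics/ and viewed, about 8 in all and at most 12, crops included, and the job is handed in when it is done.

Besides the shell and the picture viewer there is one more tool, called after "Call:" as name(argument=value, ...), one argument or row to a line, values as JSON. step_arm: Moves the arm, as the interface text tells. Its arguments: {"type":"object","properties":{"targets":{"type":"array","items":{"type":"array","items":{"type":"array","items":{"type":"number"}}}},"jaw":{"type":"number"}},"required":["targets"]}

```bash
mkdir -p pics
cat > h.py <<'E'
import numpy as np, cv2
from plant import bot
def cap(name):
    c=bot.capture(name); h=c["color"].shape[0]
    f=h/2/np.tan(np.radians(c["fov_y"])/2)
    c["K"]=np.array([[f,0,c["cx"]],[0,f,c["cy"]],[0,0,1]]); c["R"]=cv2.Rodrigues(np.array(c["rvec"],float))[0]
    return c
def cloud(c,mask=None):
    d=c["depth"]; m=d>0
    if mask is not None: m&=mask
    v,u=np.nonzero(m); p=np.stack([u,v],1).astype(np.float64)[:,None]
    n=cv2.undistortPoints(p,c["K"],np.array(c["dist_coeffs"],float))[:,0]
    z=d[v,u]; P=np.c_[n*z[:,None],z]
    return (P-np.array(c["tvec"],float).ravel())@c["R"],u,v
def save(n,img): cv2.imwrite(f"pics/{n}.png",img[...,::-1])
E
python3 - <<'E'
from h import *
a=cap("side");b=cap("top")
np.savez("s.npz",**a);np.savez("t.npz",**b)
save("side",a["color"]);save("top",b["color"])
print(bot.get_obs())
for n,c in(("side",a),("top",b)):
    hsv=cv2.cvtColor(c["color"],cv2.COLOR_RGB2HSV)
    m=(((hsv[...,0]<8)|(hsv[...,0]>172))&(hsv[...,1]>130)&(hsv[...,2]>60)).astype(np.uint8)
    k,l,s,ce=cv2.connectedComponentsWithStats(m)
    for i in range(1,k):
        if s[i,4]>40:
            P,_,_=cloud(c,l==i); print(n,ce[i].round(),s[i,4],np.percentile(P,[3,50,97],axis=0).round().tolist() if len(P) else 0)
E
```

```text
{'time': 0.1, 'joint_positions': array([ 1.15399305e+00,  3.42660677e-01,  1.52492584e+00,  1.41913118e-05,
        1.27536993e+00, -1.45989948e-01]), 'dq': array([ 0.00109381, -0.0019655 , -0.00397953, -0.00011316, -0.00165213,
       -0.00079795]), 'tau': array([ 1.25412906e-03, -4.31999803e+01, -2.44696748e+01,  7.17263133e-02,
        5.26216964e-02, -3.20742208e-05]), 'tool_pos': array([140.2693287 , 505.54574657, 226.10896863]), 'tcp_rot': array([-1.72673672,  1.56943246, -1.99755419]), 'contact_force': array([-0.89343169,  0.4856421 , -0.05729219]), 'moment': array([-0.0260861 ,  0.00339131, -0.06220213]), 'grip_width': 91.69012021577613}
side [325. 274.] 434 [[418.0, -276.0, 169.0], [440.0, -254.0, 194.0], [471.0, -223.0, 199.0]]
side [322. 357.] 783 [[333.0, -399.0, -2.0], [364.0, -370.0, 36.0], [410.0, -328.0, 42.0]]
top [359. 235.] 264 [[417.0, -314.0, -1.0], [440.0, -244.0, 195.0], [466.0, -220.0, 200.0]]
top [385. 262.] 456 [[333.0, -405.0, -4.0], [366.0, -356.0, 37.0], [401.0, -322.0, 44.0]]
```

View pics/side.png

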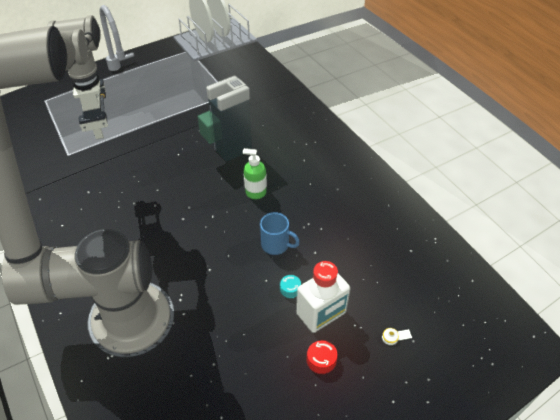

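View pics/top.png

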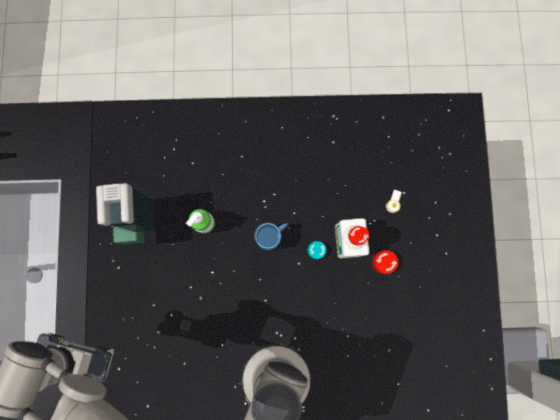

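The candidates for the cap, in side-picture pixels, are:
- the red cap on the bottle at (325,272)
- the larger loose red cap on the worktop at (322,357)
- the turquoise cap at (290,287)

I choose the one on the white bottle, because it is red and the smaller of the two. Next I check that in a crop and measure it.

Run:
```python
from h import *
from scipy.spatial.transform import Rotation as Ro
from scipy.optimize import least_squares
S=[dict(np.load(f)) for f in("s.npz","t.npz")]
im=S[0]["color"][220:390,250:430]; save("crop",cv2.resize(im,None,fx=4,fy=3.5 if 0 else 3.5))
for c in S:
    hsv=cv2.cvtColor(c["color"],cv2.COLOR_RGB2HSV)
    P,u,v=cloud(c); hs=hsv[v,u]
    red=((hs[:,0]<8)|(hs[:,0]>172))&(hs[:,1]>100)
    near=np.hypot(P[:,0]-443,P[:,1]+248)<60
    T=P[near&(P[:,2]>190)&(P[:,2]<206)]
    (x,y),r=cv2.minEnclosingCircle(T[:,:2].astype(np.float32)); print("cap",x,y,r,T[:,2].mean(),len(T),T.mean(0))
    b=near|(np.hypot(P[:,0]-443,P[:,1]+248)<90); B=P[b&(P[:,2]>112)&(P[:,2]<135)]
    print("body",cv2.minAreaRect(B[:,:2].astype(np.float32)),len(B))
    far=P[(P[:,2]>100)&(P[:,0]>250)&(P[:,1]>-150)&(P[:,1]<450)]; print("tall",np.percentile(far,[2,98],axis=0).round().tolist())
o=bot.get_obs(); print(Ro.from_euler("xyz",o["tcp_rot"]).as_matrix().round(3))
```

```text
cap 443.9403076171875 -248.3838653564453 30.738189697265625 195.2949157504076 392 [ 444.11604538 -249.67735184  195.29491575]
body ((444.1914367675781, -251.6378173828125), (113.62738037109375, 79.28865814208984), 2.2836058139801025) 733
tall [[443.0, 204.0, 102.0], [591.0, 445.0, 261.0]]
cap 439.88812255859375 -244.80294799804688 27.680402755737305 195.72379900785833 290 [ 440.26429942 -245.2006153   195.72379901]
body ((440.5074157714844, -245.92469787597656), (111.99856567382812, 78.79230499267578), 3.7767958641052246) 544
tall [[440.0, 209.0, 104.0], [588.0, 448.0, 263.0]]
[[-0.001  0.268  0.964]
 [-0.001  0.964 -0.268]
 [-1.    -0.001 -0.   ]]
```

View pics/crop.png

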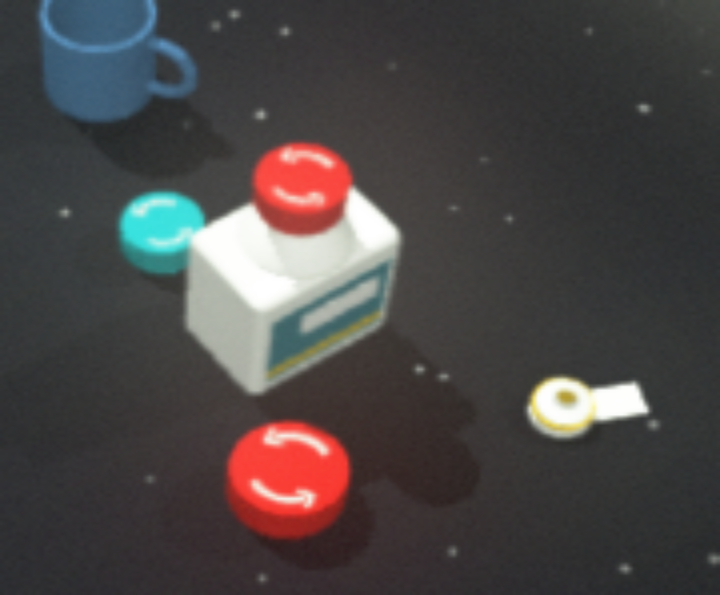

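The crop shows the ribbed red cap with arrows on the white bottle's neck, at about (302,188). The big loose red cap is at (289,478), and the turquoise one at (162,230). The choice is confirmed: the cap axis is at about (442,-247), and its top at about 196 mm. I'll start the transit, passing clear of the tank on the robot's side.

Call:
step_arm(
  targets=[
    [[-0.01,-0.025,0.029,0],[-0.02,-0.05,0.058,0],[-0.03,-0.075,0.087,0],[-0.04,-0.1,0.116,0],[-0.05,-0.125,0.145,0]],
  ],
  jaw=0,
)

```text
time: 0.52
tool_pos: [246.9, 344.7, 276.4]
tcp_rot: [-1.818, 1.569, -2.088]
contact_force: [1.4, -0.4, -0.1]
grip_width: 91.5
```

Call:
step_arm(
  targets=[
    [[0,-0.027,0.03,0],[0,-0.054,0.06,0],[0,-0.081,0.09,0],[0,-0.108,0.12,0],[0,-0.135,0.15,0]],
  ],
)

```text
time: 0.93
tool_pos: [355.8, 172.7, 276.5]
tcp_rot: [-1.827, 1.569, -2.097]
contact_force: [0.1, 1.0, 0.1]
grip_width: 92.0
```

Call:
step_arm(
  targets=[
    [[0,-0.035,0.018,0],[0,-0.07,0.036,0],[0,-0.105,0.054,0],[0,-0.14,0.072,0],[0,-0.175,0.09,0]],
  ],
)

```text
time: 1.35
tool_pos: [395.6, -21.9, 276.8]
tcp_rot: [-1.901, 1.569, -2.171]
contact_force: [1.7, 0.0, 0.1]
grip_width: 91.9
```

Call:
step_arm(
  targets=[
    [[0,-0.035,0.018,0],[0,-0.07,0.036,0],[0,-0.105,0.054,0],[0,-0.14,0.072,0],[0,-0.175,0.09,0]],
  ],
)

```text
time: 1.77
tool_pos: [435.4, -216.5, 276.7]
tcp_rot: [-2.248, 1.569, -2.518]
contact_force: [1.9, 0.4, 0.4]
grip_width: 91.5
```

Call:
step_arm(
  targets=[
    [[0,0,0,7],[0,0,0,14],[0,0,0,21],[0,0,0,28],[0,0,0,35]],
  ],
)

```text
time: 2.18
tool_pos: [435.1, -216.6, 276.2]
tcp_rot: [-2.084, 1.568, -2.972]
contact_force: [-0.4, -0.3, 0.1]
grip_width: 91.9
```

Call:
step_arm(
  targets=[
    [[0,0,0,7],[0,0,0,14],[0,0,0,20],[0,0,0,25],[0,0,0,25]],
  ],
)

```text
time: 2.6
tool_pos: [435.0, -216.5, 275.9]
tcp_rot: [-1.859, 1.568, 3.097]
contact_force: [0.2, -0.0, -0.5]
grip_width: 91.7
```

```bash
cat > rel.py <<'E'
from h import *
from scipy.spatial.transform import Rotation as Ro
def rel(t,o=None):
    o=o or bot.get_obs(); R=Ro.from_euler("xyz",o["tcp_rot"]).as_matrix()
    return (R.T@(np.array(t)-o["tool_pos"])).round(1),R
E
python3 - <<'E'
from rel import *
c=cap("wrist"); save("w1",c["color"])
o=bot.get_obs(); r,R=rel([442,-247,160],o); print(o["tool_pos"],o["joint_positions"].round(3),r); print(R.round(3))
hsv=cv2.cvtColor(c["color"],cv2.COLOR_RGB2HSV); P,u,v=cloud(c); hs=hsv[v,u]
red=((hs[:,0]<8)|(hs[:,0]>172))&(hs[:,1]>100)
T=P[red&(P[:,2]>188)&(P[:,2]<206)&(np.hypot(P[:,0]-442,P[:,1]+247)<50)]
if len(T): print(cv2.minEnclosingCircle(T[:,:2].astype(np.float32)),T.mean(0),len(T))
E
```

```text
[ 434.97108276 -216.48144058  275.92086188] [-0.619  0.235  1.536 -0.002  1.373 -0.866] [115.9  -0.3  31.4]
[[-0.003  0.969  0.246]
 [ 0.     0.246 -0.969]
 [-1.    -0.003 -0.001]]
((441.4715270996094, -244.13819885253906), 27.81475830078125) [ 438.84278434 -236.2553428   195.09879056] 1978
```

View pics/w1.png

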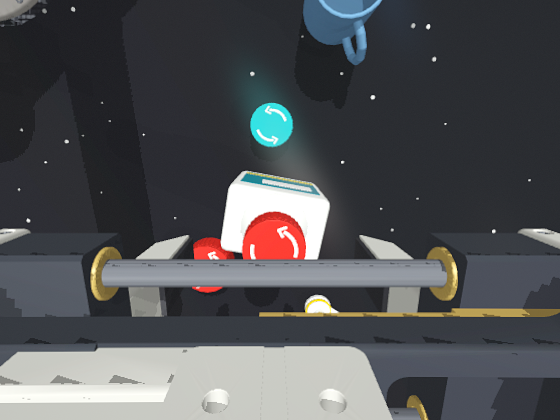

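The wrist view shows the white bottle with its cap at about (274,240), between the fingers across the jaw. The big red cap at (208,265) is off to the side. The cap centre refines to (441,-245.5). Next I move over it and descend, with the fingertips ending near z = 162.

Call:
step_arm(
  targets=[
    [[0,-0.001,0.015,0],[0,-0.0015,0.03,0],[0.01,-0.0015,0.03,0],[0.03,-0.0015,0.03,0],[0.05,-0.0015,0.03,0]],
  ],
)

```text
time: 3.07
tool_pos: [441.1, -247.3, 225.6]
tcp_rot: [-1.21, 1.569, -2.531]
contact_force: [0.0, 0.0, -0.4]
grip_width: 91.8
```

Run:
```python
from rel import *
o=bot.get_obs(); print(o["tool_pos"],rel([441,-245.5,161],o)[0],o["contact_force"].round(1))
```

```text
[ 441.11967362 -247.26104342  225.56427774] [64.6  0.5 -1.8] [ 0.   0.  -0.4]
```

Call:
step_arm(
  targets=[
    [[0.015,0,-0.001,0],[0.03,0.0005,-0.0015,0],[0.045,0.0005,-0.0015,0],[0.058,0.0005,-0.0015,0],[0.065,0.0005,-0.0015,0]],
  ],
)

```text
time: 3.48
tool_pos: [440.6, -246.1, 158.8]
tcp_rot: [-1.836, 1.567, 3.129]
contact_force: [-0.8, 0.3, -0.2]
grip_width: 92.0
```

Run:
```python
from rel import *
o=bot.get_obs(); print(o["tool_pos"],rel([441,-245.5,161],o)[0],o["contact_force"].round(1))
c=cap("side"); save("s2",cv2.resize(c["color"][180:380,220:460],None,fx=3,fy=3))
```

```text
[ 440.59015297 -246.09883969  158.81611308] [-2.2  0.5 -0.5] [-0.8  0.3 -0.2]
```

View pics/s2.png

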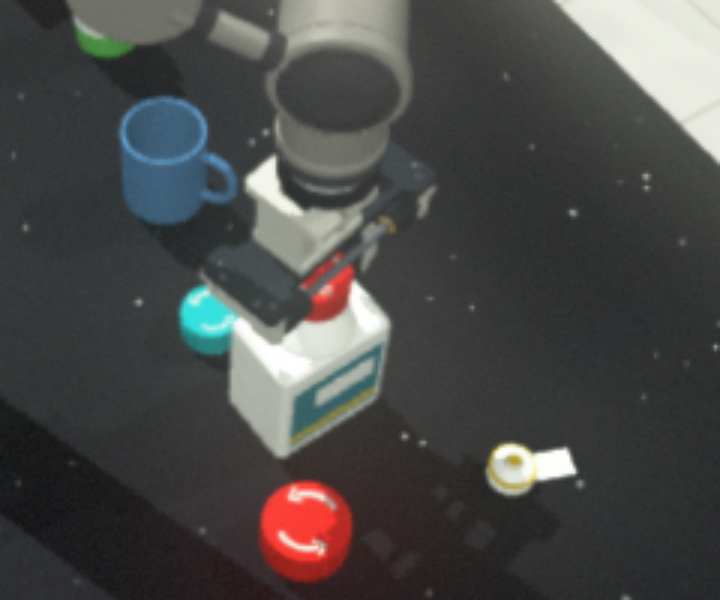

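The side crop shows the open fingers straddling the red cap at (325,300), clear of the bottle's shoulder. I close the jaws now.

Call:
step_arm(
  targets=[
    [[0,0,0,0],[0,0,0,0],[0,0,0,0],[0,0,0,0],[0,0,0,0]],
  ],
  jaw=1,
)

```text
time: 3.95
tool_pos: [440.5, -246.0, 158.8]
tcp_rot: [-1.854, 1.567, 3.11]
contact_force: [1.1, 0.4, -0.6]
grip_width: 63.0
```

Call:
step_arm(
  targets=[
    [[0,0,0,0],[0,0,0,0],[0,0,0,0],[0,0,0,0],[0,0,0,0]],
  ],
)

```text
time: 4.37
tool_pos: [441.1, -246.0, 159.2]
tcp_rot: [-1.761, 1.568, -3.079]
contact_force: [3.1, 1.3, 2.1]
grip_width: 55.9
```

Call:
step_arm(
  targets=[
    [[0.002,0,0,0],[0.004,0,0,0],[0.005,0,0,0],[0.005,0,0,0],[0.005,0,0,0]],
  ],
)

```text
time: 4.78
tool_pos: [441.8, -246.1, 155.7]
tcp_rot: [-0.489, 1.569, -1.807]
contact_force: [2.3, 3.4, 12.4]
grip_width: 55.7
```

Call:
step_arm(
  targets=[
    [[0.001,0,0,0],[0.002,0,0,0],[0.0025,0,0,0],[0.0025,0,0,0],[0.0025,0,0,0]],
  ],
)

```text
time: 5.2
tool_pos: [441.9, -246.1, 154.8]
tcp_rot: [0.062, 1.568, -1.257]
contact_force: [-0.2, 4.8, 14.2]
grip_width: 56.0
```

Call:
step_arm(
  targets=[
    [[0.0025,0,0,-3],[0.0028,0,0,-8],[0.0028,0,0,-14],[0.0028,0,0,-20],[0.0028,0,0,-26]],
  ],
)

```text
time: 5.62
tool_pos: [442.5, -247.1, 154.0]
tcp_rot: [-0.172, 1.565, -1.031]
contact_force: [-0.6, 0.7, 14.1]
grip_width: 56.1
```

Run:
```python
from rel import *
o=bot.get_obs(); R=rel([0,0,0],o)[1]; print(np.degrees(np.arctan2(R[1,1],R[0,1])),R[:,0],o["moment"],o["contact_force"],o["tool_pos"],o["joint_positions"])
```

```text
40.77962957074688 [ 0.00319168 -0.00532974 -0.9999807 ] [ 0.11326757  0.23415386 -0.08408507] [-0.57170469  0.73691754 14.0823693 ] [ 442.49392343 -247.10158908  154.04648222] [-0.65918086  0.37887175  1.68641072 -0.00257372  1.07052422 -1.36969492]
```

Call:
step_arm(
  targets=[
    [[0.0025,0,0,-6],[0.0028,0,0,-12],[0.0028,0,0,-18],[0.0028,0,0,-24],[0.0028,0,0,-30]],
  ],
)

```text
time: 6.03
tool_pos: [442.9, -247.2, 153.2]
tcp_rot: [-0.568, 1.562, -0.899]
contact_force: [-1.4, 4.6, 15.0]
grip_width: 55.8
```

Run:
```python
from rel import *
o=bot.get_obs(); R=rel([0,0,0],o)[1]; print(np.degrees(np.arctan2(R[1,1],R[0,1])),R[:,0],o["moment"],o["contact_force"],o["tool_pos"])
c=cap("side"); save("s3",cv2.resize(c["color"][230:350,270:390],None,fx=5,fy=5))
```

```text
71.0633747372191 [ 0.0052079  -0.00654503 -0.99996502] [ 0.7945606   0.19478091 -0.16553516] [-1.3979921   4.56412444 15.00830177] [ 442.94221324 -247.22335273  153.22199823]
```

View pics/s3.png

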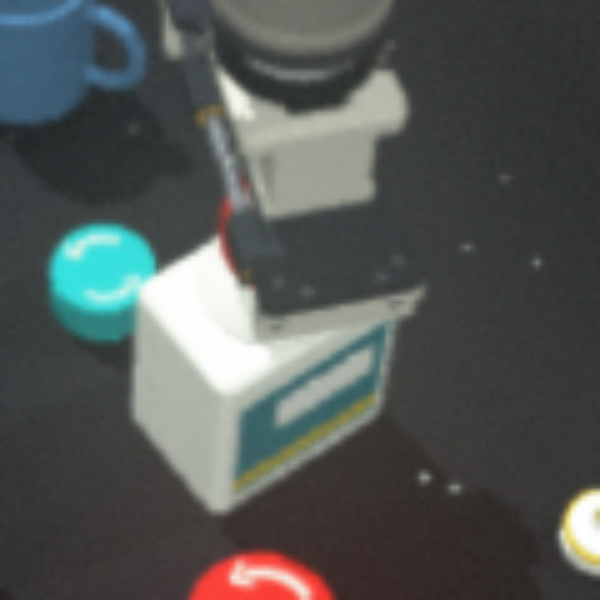

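The bottle's near bottom corner is at image (313.6,332.6), against (313.3,331.7) before the turn, so the bottle hasn't turned. The gripper has turned 57°. I'll turn a few degrees more, then ease up.

Call:
step_arm(
  targets=[
    [[0.0022,0,0,-3],[0.0022,0,0,-6],[0.0022,0,0,-6],[0.0,0,0,-6],[-0.004,0,0,-6]],
  ],
)

```text
time: 6.5
tool_pos: [443.0, -247.1, 158.2]
tcp_rot: [-0.658, 1.562, -0.876]
contact_force: [1.0, 3.1, 5.7]
grip_width: 55.8
```

Call:
step_arm(
  targets=[
    [[-0.002,0,0,0],[-0.004,0,0,0],[-0.006,0,0,0],[-0.007,0,0,0],[-0.007,0,0,0]],
  ],
)

```text
time: 6.92
tool_pos: [442.6, -247.1, 165.1]
tcp_rot: [-0.719, 1.562, -0.938]
contact_force: [-2.0, 1.0, -0.5]
grip_width: 55.9
```

The force has dropped to about zero 6 mm above the locked height, so the cap is free. I'm lifting it.

Call:
step_arm(
  targets=[
    [[-0.008,0,0,0],[-0.018,0,0,0],[-0.03,0,0,0],[-0.042,0,0,0],[-0.05,0,0,0]],
  ],
)

```text
time: 7.33
tool_pos: [442.6, -247.0, 216.5]
tcp_rot: [-0.688, 1.561, -0.907]
contact_force: [0.5, -0.1, -0.5]
grip_width: 56.0
```

Call:
step_arm(
  targets=[
    [[0,0,0,0],[0,0,0,0],[0,0,0,0],[0,0,0,0],[0,0,0,0]],
  ],
)

```text
time: 7.75
tool_pos: [442.4, -246.8, 215.8]
tcp_rot: [-0.732, 1.562, -0.951]
contact_force: [-1.0, -0.5, -0.3]
grip_width: 56.0
```

Run:
```python
from rel import *
o=bot.get_obs(); R=rel([0,0,0],o)[1]; print(R.round(4),o["contact_force"],o["tool_pos"],o["grip_width"])
for n in("side","top"):
    c=cap(n); P,u,v=cloud(c); hs=cv2.cvtColor(c["color"],cv2.COLOR_RGB2HSV)[v,u]
    near=np.hypot(P[:,0]-442,P[:,1]+247)<90
    B=P[near&(P[:,2]>112)&(P[:,2]<132)]; print(n,"body",cv2.minAreaRect(B[:,:2].astype(np.float32)),len(B),B[:,2].max(),"top z",np.median(B[:,2]))
    T=P[near&((hs[:,0]<8)|(hs[:,0]>172))&(hs[:,1]>100)&(P[:,2]>150)]
    if len(T): print("red",np.percentile(T,[2,50,98],axis=0).round(1),len(T))
    if n=="side": save("s4",cv2.resize(c["color"][210:350,250:430],None,fx=4,fy=4))
```

```text
[[ 0.0049  0.217   0.9762]
 [-0.0069  0.9761 -0.217 ]
 [-1.     -0.0057  0.0063]] [-0.99486166 -0.45287439 -0.31489027] [ 442.35613764 -246.84574662  215.80129328] 55.97490508234006
side body ((442.820556640625, -249.04254150390625), (110.01455688476562, 80.47395324707031), 3.9294486045837402) 649 131.90959878836193 top z 125.56862562241989
red [[ 407.9 -270.7  223.2]
 [ 419.5 -246.5  242. ]
 [ 442.  -226.6  299.5]] 76
top body ((439.5695495605469, -248.76193237304688), (111.10151672363281, 70.37467956542969), 5.328098297119141) 181 131.67469099102942 top z 127.19008010149632
red [[ 356.  -243.5  233.2]
 [ 393.6 -234.5  465.7]
 [ 442.2 -216.8  562.3]] 20
```

View pics/s4.png

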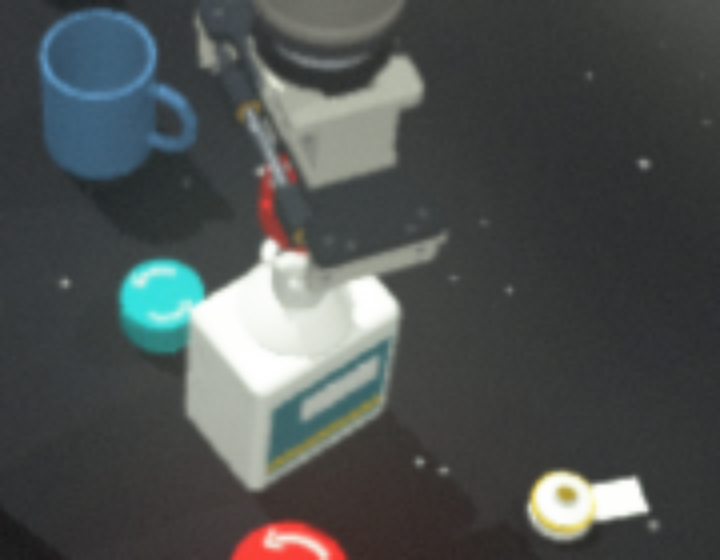

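The side crop shows the red cap in the fingers at (280,205), clear above the open white neck at (290,275). The bottle is standing where it was, and the mug, plug and other caps haven't moved. I'm handing the job in.

```bash
python3 -c "
from plant import bot
o=bot.get_obs();print(o['tool_pos'],abs(o['dq']).max(),o['grip_width']);print(bot.close_job())"
```

```text
[ 442.45616443 -246.93336546  215.99830388] 0.0034047863350278634 55.5242128426307
the job is handed in; nothing more can be done
None
```

The red cap is off, and the job was handed in at about 8 s with the arm still gripping it above the open neck. I gripped the cap, pushed it down about 5 mm (14–15 N), turned it anticlockwise about 62° while it was down, then lifted it straight up.

**Cap:** the grip reads 56 mm, which matches the cap. It is still, level to about 0.5°, and about 36 mm above the rim by arm position. The vertical force fell to about zero on the lift, so the bottle was not lifted with it.

**Bottle:** it stands where it was to within 1–4 mm, which is about the measurement noise. The mug, plug and loose caps look untouched. I did not check the tank and soap bottle in a picture at the end, but no contact force showed on the way past.

**Disagreements:** the two fixed cameras differ by about 3 mm on the bottle's position. The gripper hides most of the lifted cap, so its centring over the neck rests on the arm's pose, which shifted less than 1 mm sideways during the lift. The last body fit from the top camera (111 by 70 mm) was partly blocked, so I gave it little weight.

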